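# Take apart the smallware stack at the griddle station

## Task

The clean smallware has been left in one stack. Take it apart from the top down, one piece at a time, and set each piece down gently (not dropped), upright and centred on its own place before you go on to the next: the creamer on the saucer, the egg ring on the round griddle plate, the square tin on the cork trivet, and the butter dish on the oblong wooden board with its long sides along the board's. Keep the creamer upright on the way, and leave the pinch bowl and the pancake turner where they lie.

Things in the scene. Friction and masses are not known exactly. Their poses are not given: they have to be found in the camera images.
- creamer: small white ceramic creamer (jug), round, 44 mm diameter, 60 mm tall, open top, with a loop handle to its own -x (reaching 39 mm from the axis, 22 to 53 mm up) and a small spout lip to +x; about 0.12 kg. At the start it is the top of the stack: it stands on the square tin, inside the egg ring, and its handle overhangs the ring. Origin: centre of its underside, z up.
- ring: stainless steel egg ring, plain round band, 62 mm outside and 55 mm inside diameter, 16 mm high, open above and below, about 0.06 kg. At the start it lies flat on the square tin, around the foot of the creamer. Origin: on its axis at its lower edge, z up.
- tin: closed square steel seasoning tin with flat lid, 62 x 62 mm, 32 mm high, about 0.15 kg. At the start it stands on the butter dish, under the ring and the creamer. Origin: centre of its underside, x and y square to its sides.
- dish: lidded white ceramic butter dish, oblong: cover 112 mm (its x) by 64 mm (its y), flat on top, 34 mm high in all; a base flange 118 x 70 mm, 6 mm thick, runs round the foot. About 0.4 kg. Bottom of the stack, standing on the worktop (z = 0). Origin: centre of its underside.
- saucer: white ceramic saucer, 112 mm across, fixed; flat well of about 34 mm radius whose floor is 6 mm above its underside, rim rising to 12 mm. The creamer's place. Origin: centre of its underside, on the worktop.
- griddle: round steel griddle plate, 132 mm diameter, flat top 14 mm above its underside, with two small loop ears at its own +y and -y reaching 82 mm from the centre; fixed. The egg ring's place. Origin: centre of its underside, on the worktop.
- trivet: square cork trivet, 96 x 96 mm, 8 mm thick, flat, fixed. The square tin's place. Origin: centre of its underside, on the worktop.
- board: oblong wooden board, 146 mm (its x) by 92 mm (its y), 12 mm thick, flat, fixed. The butter dish's place. Origin: centre of its underside, on the worktop.
- pinch_bowl: bystander: glass pinch bowl, 60 mm across, 28 mm high, loose on the worktop; leave it alone. Origin: centre of its underside.
- turner: bystander: teal silicone pancake turner, 260 mm long, lying on the worktop beyond the work; leave it alone. Its length lies along its x, handle to -x.

How it is judged:
On the way, in this order (a step that is already met when the one before it is completed fails the run):
1. the creamer on the saucer, released (horizontal distance between creamer and saucer below 0.012 m and z of creamer in the frame of saucer between 0.003 and 0.009 m and angle between creamer's own z axis and vertical below 0.12 rad and linear speed of creamer below 0.03 m/s and contact force between creamer and the fingers below 0.1 N), for 0.2 s.
2. the egg ring on the griddle plate, released (horizontal distance between ring and griddle below 0.015 m and z of ring in the frame of griddle between 0.011 and 0.017 m and angle between ring's own z axis and vertical below 0.12 rad and linear speed of ring below 0.03 m/s and contact force between ring and the fingers below 0.1 N), for 0.2 s.
3. the square tin on the cork trivet, released (horizontal distance between tin and trivet below 0.015 m and z of tin in the frame of trivet between 0.005 and 0.011 m and angle between tin's own z axis and vertical below 0.12 rad and linear speed of tin below 0.03 m/s and contact force between tin and the fingers below 0.1 N), for 0.2 s.
4. the butter dish on the board, released (horizontal distance between dish and board below 0.015 m and z of dish in the frame of board between 0.009 and 0.015 m and angle between dish's own z axis and vertical below 0.12 rad and linear speed of dish below 0.03 m/s and contact force between dish and the fingers below 0.1 N and angle between the x axis of dish and the x axis of board, either way round below 0.26 rad), for 0.2 s.
At the end, for the whole second after the job is handed in: Creamer in the saucer within 12 mm of centre; egg ring on the griddle plate, tin on the trivet, butter dish on the board, each within 15 mm of centre; dish along the board within 15 degrees; all upright within 7 degrees, released, at rest (all of step 1 and all of step 2 and all of step 3 and all of step 4); the robot touches nothing.
It fails at once if a piece is dropped or knocked: moves faster than 0.65 m/s while no finger touches it (a fall of about 20 mm) ((linear speed of creamer above 0.65 m/s and contact force between creamer and the fingers below 0.05 N) or (linear speed of ring above 0.65 m/s and contact force between ring and the fingers below 0.05 N) or (linear speed of tin above 0.65 m/s and contact force between tin and the fingers below 0.05 N) or (linear speed of dish above 0.65 m/s and contact force between dish and the fingers below 0.05 N)).
It fails at once if the creamer is tipped by more than 35 degrees (angle between creamer's own z axis and vertical above 0.61 rad).
It fails at once if the pinch bowl or the turner is shifted by more than 20 mm (distance of any of pinch_bowl, turner from where it was at the start of the episode above 0.02 m).
It also fails if it takes over 118 s, if anything falls off the work surface, if the arm or the gripper's body presses on something with over 40 N, if the wrist force passes 120 N, or if a joint passes its speed limit or range.

## Robot

A 7-joint arm with a two-finger parallel gripper is mounted at the origin on the work surface. World frame = base frame: x ahead of the robot, y to its left, z up, the work surface at z = 0. Lengths are in m, angles in rad, forces in N, time in s.
With the tool pointing down it reaches from about 0.425 to 0.95 m from the base axis. Payload 16.7 kg.
Tool frame: the origin (TCP) lies between the finger pads; the fingertips stand 11 mm ahead of it and the grasp point (between the pads) lies 8 mm behind it; x points along the fingers, y is the direction in which the jaws open and shut, and the axes are right-handed (so a half turn about x gives the same grasp; the last joint's range is limited). The gripper opens to 94 mm and grips with 3 to 60 N. Pads are 16 mm wide; open, the fingers measure 119 mm over their backs; the gripper's body (75 mm by 177 mm) begins 78 mm behind the grasp point.
Start: joints at [1.077, 0.426, 0.074, 1.606, -0.034, 1.111, -0.067], TCP at [0.228, -0.635, 0.216] pointing down, gripper open.
Joint ranges: [-2.85, 2.85], [-0.5, 2.14], [-1.23, 1.37], [0.21, 2.46], [-1.02, 4.16], [0.16, 2.05], [-2.73, 2.73]. Speed limits (rad/s): [1.89, 1.89, 2.39, 2.39, 3.01, 3.01, 3.01].

## Interface

Orientations are given as a rotation vector (axis times angle).
In Python, from station import ctrl, fingers, eyes, job gives the robot as it stands. The module is installed in compiled form; this text tells all that it offers. Calls block until the motion is done:
- ctrl.goto(position, orientation): joint-space move of the TCP to a pose.
- ctrl.move_l(position, orientation=None, feed=0.15): straight line of the TCP; orientation=None keeps the orientation; feed is the mean speed in m/s.
- ctrl.set_joints(angles): joint-space move.
- fingers.open_gripper() and fingers.grab(strength=None): open the fingers fully, or close them until they stop; strength is the grip in N (None keeps the last).
- ctrl.pause(seconds).
- ctrl.solve_ik(position, orientation): joint angles nearest the present ones, or None.
- ctrl.get_state(): the state.
- eyes.grab_frame(name): name is "scene" or "top" or "wrist"; returns a dict with "frame" (420x560x3 uint8, red, green, blue), "vertical_fov" (degrees; the focal length in pixels is half the picture's height over the tangent of half this angle, whatever the lens; pixels are square), "cx", "cy" (the principal point, pixels), "k1" (the pictures are not rectified: a ray, as slopes to the right and down, at radius r is drawn at 1 + k1 r^2 times it, then the intrinsics apply), "T" (4x4, takes a point from camera to world coordinates); the wrist camera has in their place "tool_from_camera" (4x4, takes a point from camera to tool coordinates, whose origin is the TCP and whose axes are the tool frame's). Camera axes: x right, y up, looking along -z (the intrinsics and any distortion apply to the point x, -y, -z); pixel columns grow to the right and rows downward; lengths in m; the calibration is good to about 2 mm. A picture is of the moment at which its call begins: read the wrist's pose just before it. There is no depth.
A pose or a line that the arm cannot do raises ctrl.Unreachable and nothing moves.
- job.close_job(): hands the job in, once; it reports no verdict.
The state is a dict: "time_s": time; "joints": joint angles; "dq": joint speeds; "tau": joint torques, N m; "tcp_pos": TCP position; "eef_rot": TCP orientation; "force": force on the tool from outside, world axes, zero at the start; "moment": the same for the moment, N m; "opening": finger opening in m.
Only numpy, scipy, OpenCV 4.12 (cv2) and the standard library are available. Lean on these libraries where they do the work, as an engineer would, in place of code of your own. Each camera call takes 0.05 s, during which the arm holds its last target.

## Working session

There is one attempt and no reset: what is moved stays moved. The work goes in short steps, each a Python script; the robot and the scene stay as the last script left them, time stands still between calls to the robot, and variables do not carry over. Pictures are saved under pics/ and viewed, and the job is handed in when it is done.

```bash
mkdir -p pics; ls
python3 - <<'E'
from station import ctrl, fingers, eyes, job
import cv2
s=ctrl.get_state(); print(s)
for n in ("scene","top","wrist"):
    f=eyes.grab_frame(n); cv2.imwrite(f"pics/a_{n}.png",f["frame"][:,:,::-1])
    print(n,{k:v for k,v in f.items() if k!="frame"})
E
```

```text
pics
{'time_s': 0.0, 'joints': array([ 1.07650467,  0.42671824,  0.07384121,  1.60658492, -0.03408299,
        1.11081267, -0.0671088 ]), 'dq': array([-4.57233734e-05,  1.87197006e-03,  3.10432626e-04,  1.02127809e-03,
        8.13139491e-04,  1.13795961e-03, -5.09201049e-04]), 'tau': array([ 1.84905613e-03, -9.35802913e+01,  3.66742149e+00, -4.54191113e+01,
       -4.89478908e-02,  2.01835617e-02,  1.57966201e-04]), 'tcp_pos': array([ 0.22798234, -0.63488991,  0.21579426]), 'eef_rot': array([ 2.03430301,  0.35551767, -2.03495986]), 'force': array([ 0.17581382,  0.05831925, -0.00250952]), 'moment': array([-0.02914055,  0.05883787,  0.024726  ]), 'opening': 0.0940054443808442}
scene {'vertical_fov': 54.78093661926617, 'cx': 275.6843519623187, 'cy': 208.51825657501186, 'k1': 0.011404553330023635, 'T': array([[ 0.38384714, -0.65333291,  0.65254692,  1.1218157 ],
       [ 0.92334931,  0.27872618, -0.2640791 , -0.24803365],
       [-0.00935034,  0.70389475,  0.71024274,  0.69615079],
       [ 0.        ,  0.        ,  0.        ,  1.        ]])}
top {'vertical_fov': 52.66714509533527, 'cx
[... 206 characters left out ...]
,  5.14739181e-03,
        -1.82911451e-02],
       [ 4.87361033e-03,  2.05155713e-01,  9.78717212e-01,
         1.22877956e+00],
       [ 0.00000000e+00,  0.00000000e+00,  0.00000000e+00,
         1.00000000e+00]])}
wrist {'vertical_fov': 61.196689070642584, 'cx': 277.2454755713183, 'cy': 214.16133401550735, 'k1': -0.06718187652534438, 'tool_from_camera': array([[ 1.46456606e-04,  2.27012414e-01, -9.73891854e-01,
        -1.68564313e-01],
       [ 9.99999988e-01,  1.45436738e-05,  1.53772924e-04,
        -6.86614301e-04],
       [ 4.90723282e-05, -9.73891865e-01, -2.27012409e-01,
        -6.59937583e-02],
       [ 0.00000000e+00,  0.00000000e+00,  0.00000000e+00,
         1.00000000e+00]])}
```

View pics/a_scene.png

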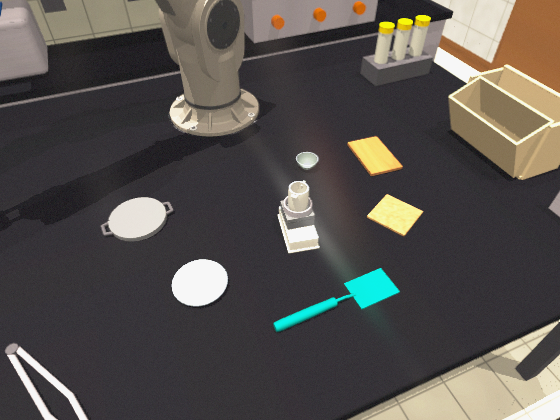

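View pics/a_top.png

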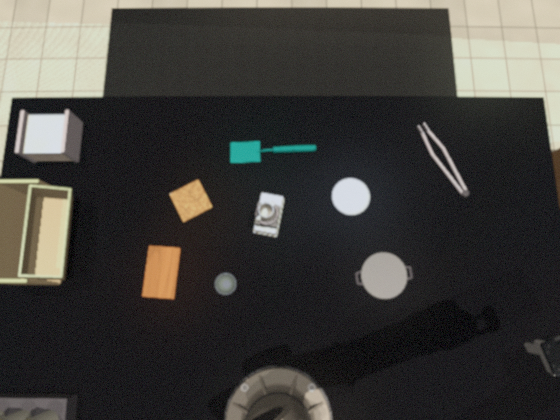

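View pics/a_wrist.png

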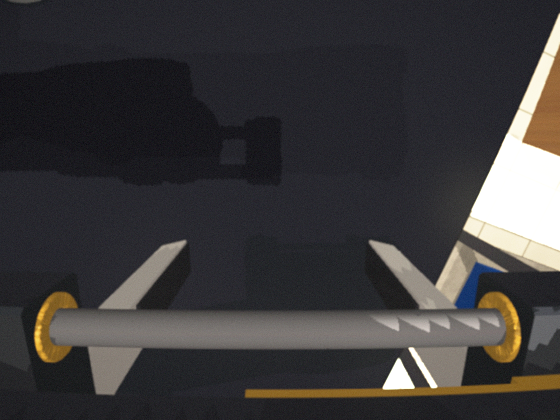

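The top view shows the stack at (268,212), saucer (351,197), griddle (384,275), trivet (191,200), board (161,272) and bowl (226,284). The scene view agrees, with the creamer on top of the stack at (298,192). Next I'll measure each from both fixed cameras.

```bash
cat > h.py <<'E'
import numpy as np, cv2
from station import ctrl, fingers, eyes, job
from scipy.spatial.transform import Rotation as R
def T_of(f,st=None):
    if "T" in f: return f["T"]
    W=np.eye(4); W[:3,:3]=R.from_rotvec(st["eef_rot"]).as_matrix(); W[:3,3]=st["tcp_pos"]
    return W@f["tool_from_camera"]
def K_of(f):
    fl=f["frame"].shape[0]/2/np.tan(np.radians(f["vertical_fov"])/2)
    return np.array([[fl,0,f["cx"]],[0,fl,f["cy"]],[0,0,1]]),np.array([f["k1"],0,0,0.])
def cast(f,T,px,z):
    K,D=K_of(f)
    p=cv2.undistortPoints(np.array(px,float).reshape(-1,1,2),K,D)[:,0]
    d=np.c_[p[:,0],-p[:,1],-np.ones(len(p))]@T[:3,:3].T
    o=T[:3,3]; return o+d*((z-o[2])/d[:,2])[:,None]
def proj(f,T,P):
    K,D=K_of(f); c=(np.atleast_2d(P)-T[:3,3])@T[:3,:3]
    c=c*[1,-1,-1]; return cv2.projectPoints(c,np.zeros(3),np.zeros(3),K,D)[0][:,0]
def snap(n,name):
    st=ctrl.get_state(); f=eyes.grab_frame(n); cv2.imwrite(f"pics/{name}.png",f["frame"][:,:,::-1]); return f,T_of(f,st)
E
cat > m.py <<'E'
from h import *
A={}
seeds={"top":dict(saucer=(351,197),griddle=(384,275),trivet=(191,200),board=(161,272),bowl=(226,284),stack=(268,212),turner=(245,152)),
"scene":dict(saucer=(200,283),griddle=(138,218),trivet=(395,215),board=(375,156),bowl=(307,161),stack=(300,240))}
hz=dict(saucer=.012,griddle=.014,trivet=.008,board=.012,bowl=.028,stack=.034,turner=.005)
for n in seeds:
    f,T=snap(n,"b_"+n); im=f["frame"].max(2)
    hsv=cv2.cvtColor(f["frame"],cv2.COLOR_RGB2HSV)
    m=((im>70)).astype(np.uint8)
    c,l,s,ce=cv2.connectedComponentsWithStats(m)
    for k,(u,v) in seeds[n].items():
        i=l[v,u]
        if i==0: 
            print(n,k,"no",im[v,u]);continue
        mm=(l==i).astype(np.uint8)
        cn=max(cv2.findContours(mm,0,1)[0],key=cv2.contourArea)[:,0]
        P=cast(f,T,cn,hz[k])[:,:2]
        r=cv2.minAreaRect((P*1000).astype(np.float32))
        print(n,k,"centroid",cast(f,T,[ce[i]],hz[k])[0].round(4),"rect c",np.round(r[0],1),"size",np.round(r[1],1),"ang",round(r[2],1), "area",s[i,4])
E
python3 m.py
```

```text
top saucer centroid [ 0.6241 -0.2151  0.012 ] rect c [ 624.7 -214.1] size [119.3 115.9] ang 89.9 area 1276
top griddle centroid [ 0.3912 -0.3021  0.014 ] rect c [ 392.1 -302.3] size [135.5 136.5] ang 51.6 area 1940
top trivet centroid [0.6125 0.2587 0.008 ] rect c [612.9 258.7] size [104.8 103.6] ang 27.9 area 1200
top board centroid [0.4014 0.3327 0.012 ] rect c [402.6 332.8] size [ 98.9 153.1] ang 85.9 area 1851
top bowl centroid [0.3687 0.1464 0.028 ] rect c [368.4 146.8] size [61.9 60.2] ang 45.9 area 414
top stack centroid [0.565  0.0267 0.034 ] rect c [566.1  27.6] size [ 79.2 127.7] ang 78.9 area 1161
top turner centroid [0.7688 0.0535 0.005 ] rect c [769.2  16.3] size [ 72.6 266.1] ang 2.7 area 1088
scene saucer centroid [ 0.6262 -0.2157  0.012 ] rect c [ 624. -215.] size [112.9 113.1] ang 67.0 area 2111
scene griddle centroid [ 0.399  -0.3036  0.014 ] rect c [ 395.1 -302.4] size [139.5 139.9] ang 50.8 area 2199
scene trivet centroid [0.6174 0.2571 0.008 ] rect c [615.  258.1] size [ 99.3 103.5] ang 28.2 area 1350
scene board centroid [0.4102 0.3306 0.012 ] rect c [405.3 331.5] size [101.4 159.2] ang 85.4 area 1336
scene bowl centroid [0.6153 0.0696 0.028 ] rect c [545.   54.3] size [252.7 551.6] ang 79.4 area 8863
scene stack centroid [0.6198 0.0668 0.034 ] rect c [550.2  51.6] size [250.4 546.6] ang 79.4 area 8863
```

Run:
```python
import cv2
a=cv2.imread("pics/a_top.png")[170:260,220:320]; b=cv2.imread("pics/a_scene.png")[170:260,250:350]
cv2.imwrite("pics/crop1.png",cv2.hconcat([cv2.resize(a,(400,360),interpolation=cv2.INTER_CUBIC),cv2.resize(b,(400,360),interpolation=cv2.INTER_CUBIC)]))
```

```text
(no output)
```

View pics/crop1.png

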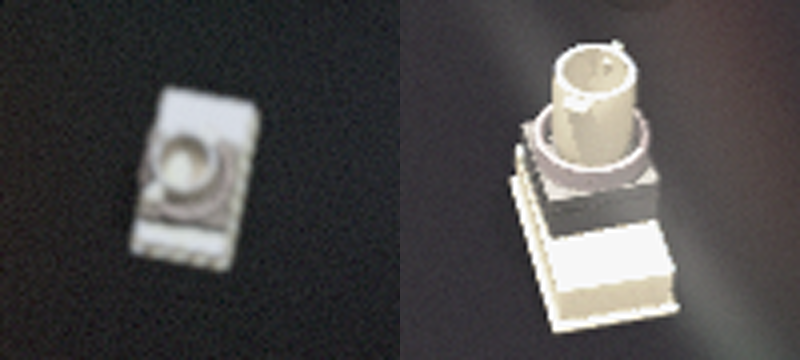

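Two-view centres agree to within about 4 mm for all four places. Next I want a close wrist view straight above the stack.

```bash
cat >> h.py <<'E'
def down(a):  # tool y along world azimuth a
    y=np.array([np.cos(a),np.sin(a),0]); x=np.array([0,0,-1.]); z=np.cross(x,y)
    return R.from_matrix(np.c_[x,y,z]).as_rotvec(), z
def look(xy,z,a,name):
    o,zt=down(a); p=np.array([xy[0],xy[1],z])+0.066*zt; ctrl.goto(p,o); return snap("wrist",name)
E
python3 - <<'E'
from h import *
m=R.from_rotvec(ctrl.get_state()["eef_rot"]).as_matrix(); print(m[:,1],m[:,2])
for a in np.radians([0,45,90,135,180,225,270,315]):
    for z in (.25,.07):
        o,zt=down(a); p=np.array([.565,.027,z]); q=ctrl.solve_ik(p,o); print(np.degrees(a),z,None if q is None else np.round(q,2))
q=down(0)[0]
E
```

```text
[ 3.37979650e-01 -9.41153212e-01 -6.23264055e-04] [-9.41153387e-01 -3.37979735e-01  3.39261911e-05]
0.0 0.25 [ 0.35  0.27 -0.61  1.79  0.17  1.14 -0.32]
0.0 0.07 [ 0.28  0.48 -0.55  1.95  0.34  0.8  -0.46]
45.0 0.25 [ 0.4   0.28 -0.67  1.78  0.19  1.14  0.45]
45.0 0.07 [ 0.34  0.5  -0.64  1.94  0.4   0.82  0.27]
90.0 0.25 [ 0.47  0.3  -0.77  1.78  0.23  1.15  1.2 ]
90.0 0.07 [ 0.39  0.52 -0.7   1.94  0.44  0.84  1.02]
135.0 0.25 [ 0.66  0.38 -1.02  1.77  0.35  1.19  1.89]
135.0 0.07 [ 0.62  0.65 -1.03  1.93  0.68  0.96  1.61]
180.0 0.25 [ 0.66  0.38 -1.02  1.77  0.35  1.19  2.67]
180.0 0.07 [-0.99  0.82  1.2   2.02 -0.94  1.01 -2.44]
225.0 0.25 [ 0.14  0.24 -0.36  1.8   0.09  1.12 -2.6 ]
225.0 0.07 [-0.02  0.43 -0.18  1.97  0.11  0.75 -2.62]
270.0 0.25 [ 0.24  0.25 -0.48  1.79  0.13  1.13 -1.85]
270.0 0.07 [ 0.13  0.45 -0.36  1.96  0.22  0.77 -1.93]
315.0 0.25 [ 0.3   0.26 -0.54  1.79  0.15  1.13 -1.08]
315.0 0.07 [ 0.2   0.46 -0.45  1.95  0.28  0.79 -1.2 ]
```

Run:
```python
from h import *
f,T=look((.56,.03),.25,0.0,"w1")
print(ctrl.get_state()["tcp_pos"],ctrl.get_state()["time_s"],T[:3,3])
np.savez("w1.npz",T=T,im=f["frame"])
```

```text
[ 0.56001711 -0.03699113  0.24984616] 2.7333 [0.56047949 0.02915533 0.41835402]
```

View pics/w1.png

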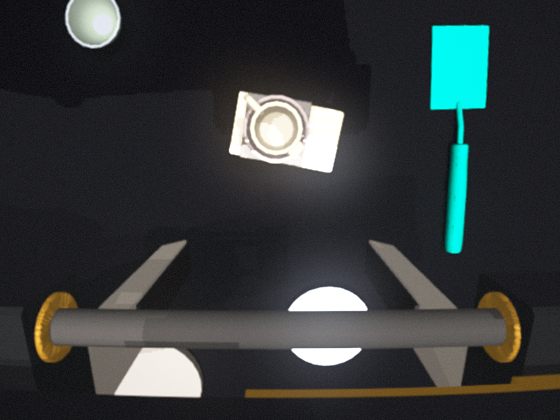

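The wrist view shows the stack at about (287,132), with the handle pointing up-left and the spout down-right. I'll enlarge it.

Run:
```python
import cv2
a=cv2.imread("pics/w1.png")[82:182,220:354]
a=cv2.convertScaleAbs(a,alpha=0.95)
cv2.imwrite("pics/w1c.png",cv2.resize(a,None,fx=6,fy=6,interpolation=cv2.INTER_CUBIC))
```

```text
(no output)
```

View pics/w1c.png

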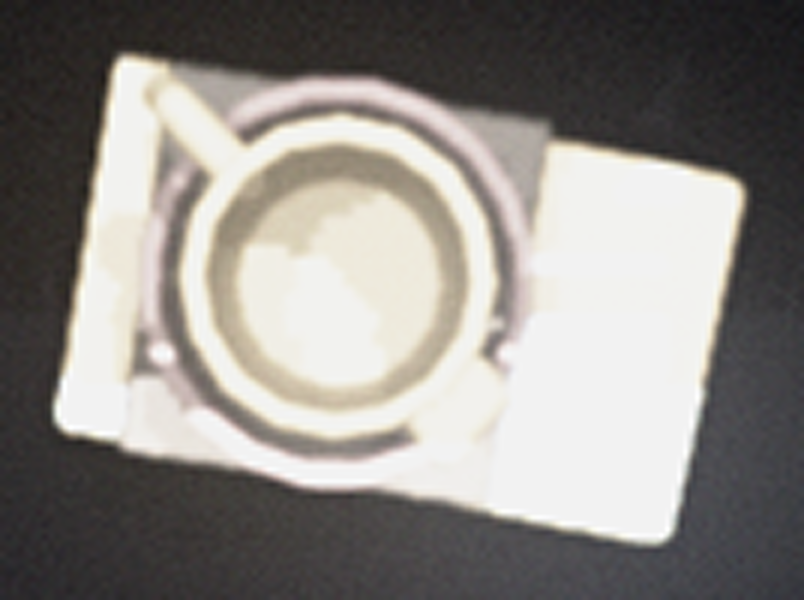

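```bash
cat > w.py <<'E'
from h import *
d=np.load("w1.npz"); T=d["T"]; f=eyes.grab_frame("wrist")
def c(pts,z): return cast(f,T,[((u+.5)/6-.5+220,(v+.5)/6-.5+82) for u,v in pts],z)[:,:2]
pr=lambda n,x:print(n,np.round(x*1000,1).tolist())
r=c([(338.5,276.5),(180,276),(497,276),(338,113),(338,440)],.126); pr("rim",r); print(np.linalg.norm(r[1]-r[2]),np.linalg.norm(r[3]-r[4]))
h=c([(155,85)],.117); sp=c([(470,400)],.124); pr("handle",h-r[0]);print(np.linalg.norm(h-r[0]),np.degrees(np.arctan2(*(h-r[0])[0][::-1])),np.degrees(np.arctan2(*(sp-r[0])[0][::-1]))); 
g=c([(337,282),(142,282),(533,282),(337,75),(337,490)],.082); pr("ring",g); print(np.linalg.norm(g[1]-g[2]),np.linalg.norm(g[3]-g[4]))
t=c([(165,62),(550,122),(495,515),(120,450)],.066); pr("tin",t); pr("tc",t.mean(0)); print([np.linalg.norm(t[i]-t[i-1]) for i in range(4)],[np.degrees(np.arctan2(*(b-a)[::-1])) for a,b in ((t[0],t[1]),(t[3],t[2]),(t[3],t[0]),(t[2],t[1]))])
q=c([(115,55),(745,180),(670,545),(55,430)],.034); pr("dish",q); pr("dc",q.mean(0)); print([np.linalg.norm(q[i]-q[i-1]) for i in range(4)],[np.degrees(np.arctan2(*(b-a)[::-1])) for a,b in ((q[0],q[1]),(q[3],q[2]),(q[3],q[0]),(q[2],q[1]))])
E
python3 w.py
```

```text
rim [[559.4, 32.3], [538.2, 32.4], [580.6, 32.3], [559.4, 53.4], [559.3, 10.6]]
0.04243731968176261 0.042883502056993664
handle [[-24.9, 25.7]]
0.03576258969444135 134.08798244575078 -42.65539583958078
ring [[559.0, 31.9], [529.0, 32.0], [589.2, 31.9], [559.1, 62.7], [558.9, -0.0]]
0.060265312172961334 0.06269922975778117
tin [[531.8, 66.4], [592.9, 57.0], [584.9, -5.6], [523.3, 5.2]]
tc [558.2, 30.8]
[np.float64(0.06172551101487432), np.float64(0.06185614206034845), np.float64(0.06310998267160679), np.float64(0.06256938013671384)] [np.float64(-8.67158717339372), np.float64(-9.927872843566112), np.float64(82.0765296184798), np.float64(82.69410083968425)]
dish [[520.6, 71.0], [630.2, 49.9], [618.9, -14.1], [508.4, 6.7]]
dc [569.5, 28.4]
[np.float64(0.06545795638348084), np.float64(0.11165253425518987), np.float64(0.06500374509327174), np.float64(0.11244321553487166)] [np.float64(-10.884751308344025), np.float64(-10.649859810905886), np.float64(79.25674523882958), np.float64(79.95385533424496)]
```

Every size checks out against the spec: rim 42–43 mm, ring 60–63, tin 62–63, dish 112×65. The handle azimuth is about 135°, so the jaws go at about 46°. Creamer first.

```bash
cat >> h.py <<'E'
def S(tag):
    s=ctrl.get_state(); print(tag,"t",round(s["time_s"],2),"tcp",s["tcp_pos"].round(4),"open",round(s["opening"],4),"F",s["force"].round(2)); return s
def pick(xy,zt,a,N,zup,lift):
    o,_=down(a)
    ctrl.goto([*xy,zup],o)
    ctrl.move_l([*xy,zt],feed=.12); S("at")
    fingers.grab(N); S("grab")
    ctrl.move_l([*xy,zt+.02],feed=.06); S("lift20")
    ctrl.move_l([*xy,lift],feed=.2)
def carry(xy,zc,a):
    ctrl.move_l([*xy,zc],down(a)[0],feed=.2); S("carried")
def setdown(xy,zt,extra=.015):
    ctrl.move_l([*xy,zt+extra],feed=.15); f0=ctrl.get_state()["force"][2]
    ctrl.move_l([*xy,zt+.002],feed=.04)
    z=zt+.002
    while True:
        df=ctrl.get_state()["force"][2]-f0
        if df>1.0 or z<=zt-.0035: break
        z-=.0007; ctrl.move_l([*xy,z],feed=.02)
    S("down dF %.2f z-zt %.4f"%(df,z-zt))
E
python3 - <<'E'
from h import *
pick((.5594,.0322),.103,np.radians(45.7),15,.2,.21)
f,T=snap("scene","c1")
E
```

```text
at t 4.38 tcp [0.5598 0.0323 0.1037] open 0.0938 F [-0.34  0.54 -0.09]
grab t 5.22 tcp [0.5594 0.0322 0.103 ] open 0.0434 F [-0.42 -0.46  0.43]
lift20 t 5.7 tcp [0.5596 0.0321 0.1234] open 0.0433 F [-1.09  0.29 -1.47]
```

View pics/c1.png

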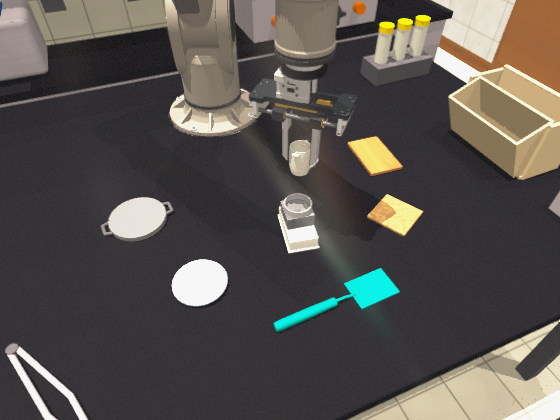

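The creamer is held upright at (300,157) and the ring stayed on the tin at (297,205). Placing it now.

Run:
```python
from h import *
xy=(.6244,-.2146)
carry(xy,.16,np.radians(45.7))
setdown(xy,.043)
fingers.open_gripper(); S("open")
ctrl.move_l([*xy,.16],feed=.2); S("up")
f,T=look((.60,-.215),.25,0.0,"w2"); np.savez("w2.npz",T=T,im=f["frame"])
```

```text
carried t 7.78 tcp [ 0.6246 -0.2132  0.1604] open 0.0436 F [ 0.43 -0.19 -1.51]
down dF 1.39 z-zt 0.0013 t 9.34 tcp [ 0.6245 -0.2146  0.0444] open 0.0436 F [ 0.17  0.69 -0.51]
open t 10.25 tcp [ 0.6244 -0.2145  0.0443] open 0.0939 F [ 0.14 -0.87  0.38]
up t 10.97 tcp [ 0.6238 -0.2146  0.159 ] open 0.094 F [-0.04  0.22 -0.38]
```

View pics/w2.png

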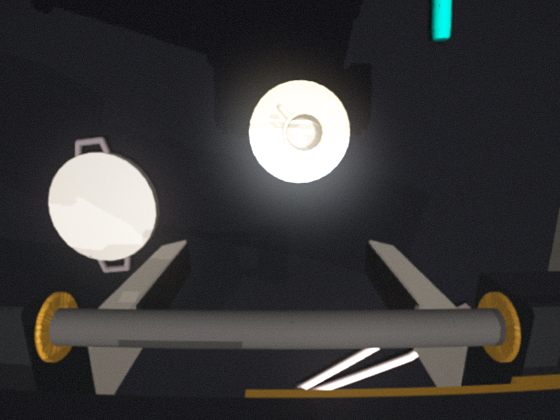

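The creamer stands in the saucer: saucer about (300,131), creamer rim about (302,132). The griddle is at (103,206). I'll measure the offsets.

Run:
```python
from h import *
d=np.load("w2.npz"); T=d["T"]; im=d["im"]; f=eyes.grab_frame("wrist")
m=(im.max(2)>100).astype(np.uint8); c,l,s,ce=cv2.connectedComponentsWithStats(m)
for n,p,z in (("saucer",(270,110),.012),("griddle",(110,190),.014)):
    mm=(l==l[p[1],p[0]]).astype(np.uint8)
    if n=="griddle": mm=cv2.morphologyEx(mm,cv2.MORPH_OPEN,np.ones((15,15),np.uint8))
    P=cast(f,T,max(cv2.findContours(mm,0,1)[0],key=cv2.contourArea)[:,0],z)[:,:2]
    print(n,np.round(cv2.fitEllipse((P*1000).astype(np.float32)),1) if 0 else cv2.fitEllipse((P*1000).astype(np.float32)))
a=cv2.convertScaleAbs(im[85:180,245:355,::-1].copy(),alpha=0.9)
g=cv2.cvtColor(a,cv2.COLOR_BGR2GRAY); a=cv2.createCLAHE(4,(2,2)).apply(g)
cv2.imwrite("pics/w2c.png",cv2.resize(a,None,fx=6,fy=6,interpolation=cv2.INTER_CUBIC))
```

```text
saucer ((623.633544921875, -220.8351593017578), (114.3160171508789, 127.60508728027344), 3.8221065998077393)
griddle ((391.7818603515625, -300.857666015625), (131.06414794921875, 131.90103149414062), 161.02899169921875)
```

View pics/w2c.png

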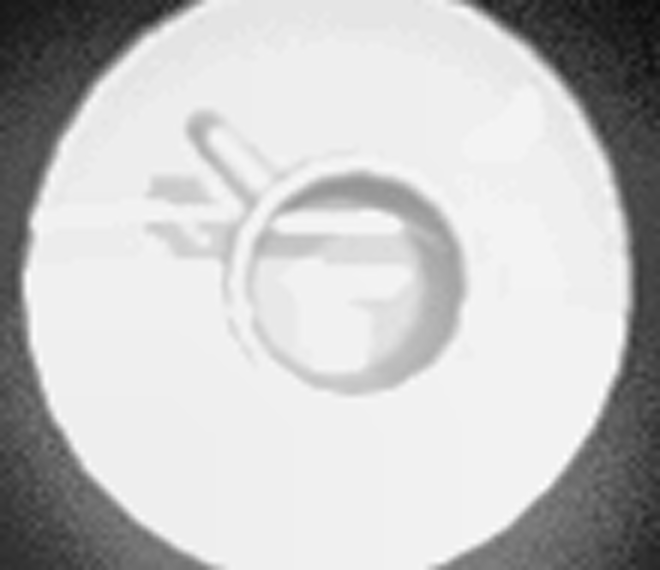

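Run:
```python
from h import *
T=np.load("w2.npz")["T"]; f=eyes.grab_frame("wrist")
print(cast(f,T,[(304.1,132.1)],.066)*1000, cast(f,T,[(299.4,131.5),(248.7,131.5),(350.3,131.5),(299.5,80.5),(299.5,183)],.012)*1000)
print(ctrl.solve_ik([.5590,.0319,.07],down(np.radians(36.2))[0]),ctrl.solve_ik([.392,-.302,.07],down(np.radians(36.2))[0]))
```

```text
[[ 625.29472356 -213.90328531   66.        ]] [[ 623.93659263 -213.26587033   12.        ]
 [ 567.43367434 -213.511215     12.        ]
 [ 680.83150242 -212.76494877   12.        ]
 [ 623.16840527 -158.80563096   12.        ]
 [ 625.05716319 -271.10054882   12.        ]]
[ 0.30011094  0.48189795 -0.58940893  1.95957002  0.3651182   0.80598985
  0.13825812] [ 0.9345924   0.36912798 -0.48017269  2.10657487  0.25529664  0.72079153
  0.92059784]
```

The creamer is within about 1.5 mm of the saucer's centre. I'll look at the stack again before taking the ring.

Run:
```python
from h import *
f,T=look((.56,.03),.20,0.0,"w3"); S("")
np.savez("w3.npz",T=T,im=f["frame"])
im=f["frame"][55:190,200:380,::-1]; 
cv2.imwrite("pics/w3c.png",cv2.resize(cv2.convertScaleAbs(im,alpha=.95),None,fx=4.4,fy=4.4,interpolation=cv2.INTER_CUBIC))
```

```text
t 12.8 tcp [ 0.5606 -0.0377  0.2001] open 0.0941 F [ 0.21 -0.04  0.87]
```

View pics/w3c.png

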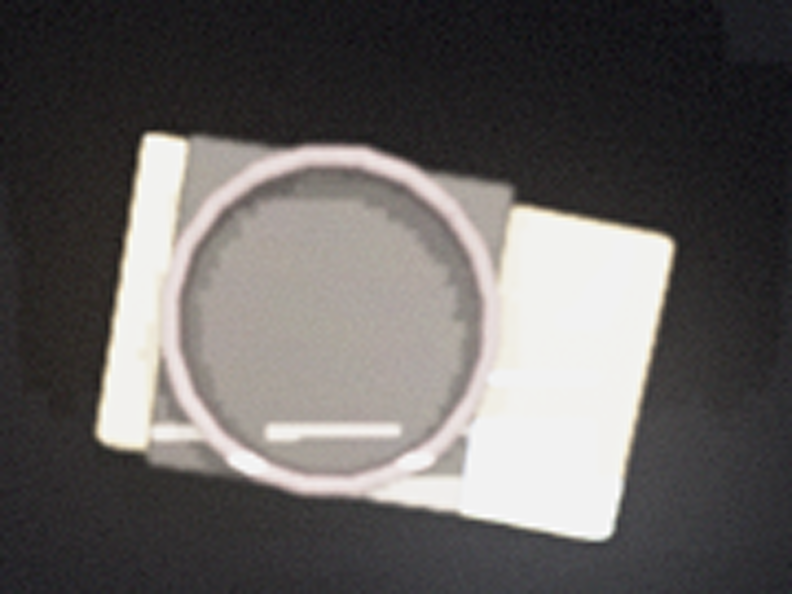

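Run:
```python
from h import *
T=np.load("w3.npz")["T"]; f=eyes.grab_frame("wrist")
c=lambda pts,z: cast(f,T,[((u+.5)/4.4-.5+200,(v+.5)/4.4-.5+55) for u,v in pts],z)[:,:2]*1000
ang=lambda t:[round(np.degrees(np.arctan2(*(b-a)[::-1])),1) for a,b in ((t[0],t[1]),(t[3],t[2]),(t[3],t[0]),(t[2],t[1]))]
g=c([(331,320),(162,320),(500,320),(331,145),(331,495)],.082); print("ring",g.round(1).tolist(),g[2,0]-g[1,0],g[3,1]-g[4,1])
for n,t in (("tin",c([(190,137),(515,186),(463,515),(148,465)],.066)),("dish",c([(142,132),(675,238),(608,542),(97,445)],.034))):
    print(n,t.mean(0).round(1),ang(t),[np.linalg.norm(t[i]-t[i-1]).round(1) for i in range(4)])
```

```text
ring [[559.1, 32.1], [528.9, 32.2], [589.4, 32.2], [559.2, 62.3], [559.0, 0.9]] 60.52315344521628 61.3995312857359
tin [558.6  30.7] [np.float64(-8.3), np.float64(-9.1), np.float64(81.3), np.float64(81.8)] [np.float64(61.2), np.float64(61.0), np.float64(62.0), np.float64(61.6)]
dish [569.5  28.3] [np.float64(-10.8), np.float64(-10.8), np.float64(80.0), np.float64(79.4)] [np.float64(64.6), np.float64(112.0), np.float64(64.6), np.float64(111.3)]
```

Run:
```python
from h import *
a=np.radians(-8.6)
pick((.5591,.0321),.081,a,12,.16,.16)
f,T=snap("scene","c2")
```

```text
at t 14.07 tcp [0.5596 0.032  0.0816] open 0.094 F [ 0.63 -0.26  0.63]
grab t 14.68 tcp [0.5592 0.0321 0.0812] open 0.0623 F [ 0.61 -0.71  3.55]
lift20 t 15.16 tcp [0.5593 0.032  0.1014] open 0.0625 F [ 0.14 -0.25 -0.01]
```

View pics/c2.png

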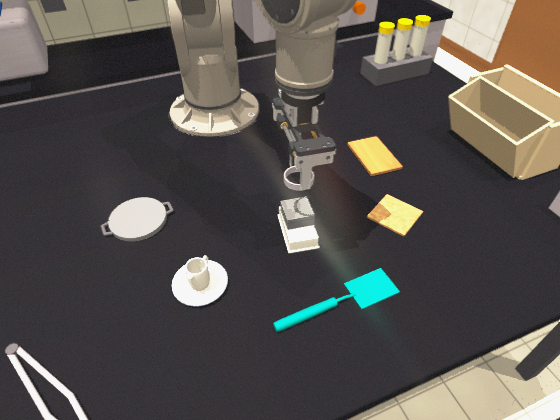

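The ring is held level at (298,178), the tin stayed put, and the creamer is standing on the saucer. Now to place the ring.

Run:
```python
from h import *
xy=(.392,-.3016)
carry(xy,.13,np.radians(-8.6))
setdown(xy,.029)
fingers.open_gripper(); S("open")
ctrl.move_l([*xy,.16],feed=.2); S("up")
f,T=look((.41,-.28),.25,0.0,"w4"); np.savez("w4.npz",T=T,im=f["frame"])
```

```text
carried t 17.68 tcp [ 0.3924 -0.3009  0.1301] open 0.0626 F [-0.02 -0.02 -0.6 ]
down dF 5.26 z-zt -0.0001 t 19.62 tcp [ 0.3921 -0.3017  0.0291] open 0.0625 F [-0.8   1.83  5.43]
open t 20.3 tcp [ 0.392  -0.3016  0.0289] open 0.0943 F [-0.44 -0.59  0.16]
up t 21.11 tcp [ 0.3915 -0.3014  0.1591] open 0.0939 F [-0.89  0.23 -0.83]
```

View pics/w4.png

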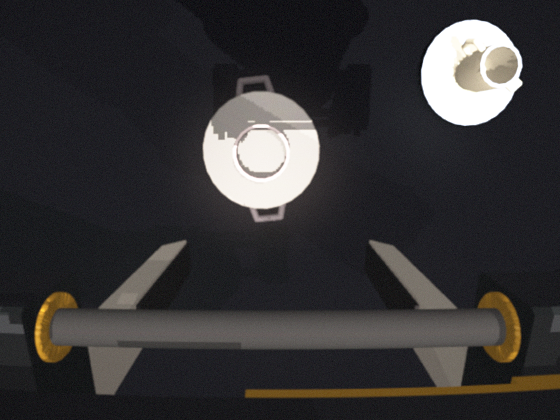

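The ring sits within about 3 mm of the griddle's centre: griddle (261.5,150.5), ring (261.5,153). Next, the tin.

Run:
```python
from h import *
pick((.5585,.0307),.049,np.radians(-8.6),25,.16,.13)
f,T=snap("scene","c3")
xy=(.6133,.2585)
carry(xy,.10,np.radians(28))
setdown(xy,.023)
fingers.open_gripper(); S("open")
ctrl.move_l([*xy,.14],feed=.2); S("up")
f,T=look((.60,.24),.25,0.0,"w5"); np.savez("w5.npz",T=T,im=f["frame"])
```

```text
at t 24.26 tcp [0.559  0.0308 0.0497] open 0.094 F [-0.34  0.6   0.14]
grab t 24.86 tcp [0.5586 0.0307 0.0491] open 0.0618 F [-1.1  -0.63  3.8 ]
lift20 t 25.34 tcp [0.5587 0.0306 0.0694] open 0.0618 F [ 0.93 -0.31 -1.96]
carried t 27.18 tcp [0.6135 0.2571 0.1001] open 0.0619 F [ 0.67 -0.15 -0.59]
down dF 5.36 z-zt -0.0001 t 28.98 tcp [0.6134 0.2586 0.0232] open 0.0617 F [-1.17 -1.03  3.68]
open t 29.66 tcp [0.6133 0.2585 0.0229] open 0.0942 F [-0.72  0.31 -0.6 ]
up t 30.39 tcp [0.6129 0.258  0.1389] open 0.094 F [ 0.72 -0.06 -0.34]
```

View pics/c3.png

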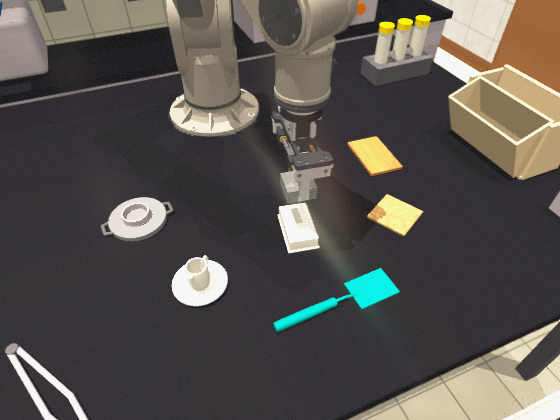

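View pics/w5.png

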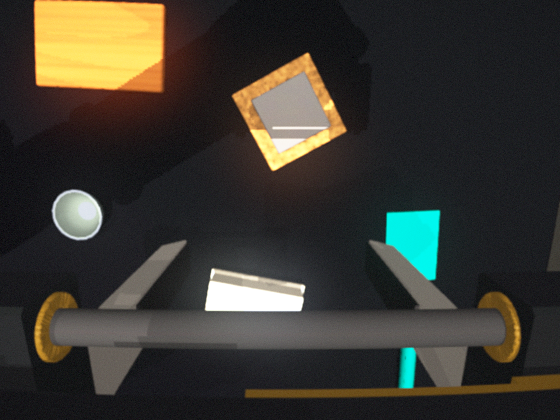

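The tin is centred on the trivet at (290,112). I'll re-measure the dish, and measure the board from the wrist view.

Run:
```python
from h import *
T=np.load("w5.npz")["T"]; f=eyes.grab_frame("wrist")
t=cast(f,T,[(36.5,0.5),(164,5),(162,92),(35.5,84)],.012)[:,:2]*1000
ang=lambda t:[round(np.degrees(np.arctan2(*(b-a)[::-1])),1) for a,b in ((t[0],t[1]),(t[3],t[2]),(t[3],t[0]),(t[2],t[1]))]
print("board",t.mean(0).round(1),ang(t),[np.linalg.norm(t[i]-t[i-1]).round(1) for i in range(4)])
f,T=look((.57,.03),.20,0.0,"w6"); S("")
im=f["frame"]; m=cv2.inRange(im.max(2),165,255); m=cv2.morphologyEx(m,cv2.MORPH_OPEN,np.ones((5,5)))[:230]
cn=max(cv2.findContours(m,0,1)[0],key=cv2.contourArea)[:,0]
r=cv2.minAreaRect((cast(f,T,cn,.034)[:,:2]*1000).astype(np.float32)); print("dish",r)
cv2.imwrite("pics/w6c.png",cv2.resize(im[55:190,200:380,::-1],None,fx=4.4,fy=4.4,interpolation=cv2.INTER_CUBIC))
```

```text
board [404.4 334. ] [np.float64(-4.4), np.float64(-4.8), np.float64(83.4), np.float64(85.7)] [np.float64(88.9), np.float64(142.4), np.float64(90.0), np.float64(145.9)]
 t 32.03 tcp [ 0.5706 -0.0337  0.2003] open 0.0942 F [-0.55 -0.13  0.25]
dish ((569.7133178710938, 28.61321449279785), (64.77401733398438, 111.77384185791016), 79.16458892822266)
```

View pics/w6c.png

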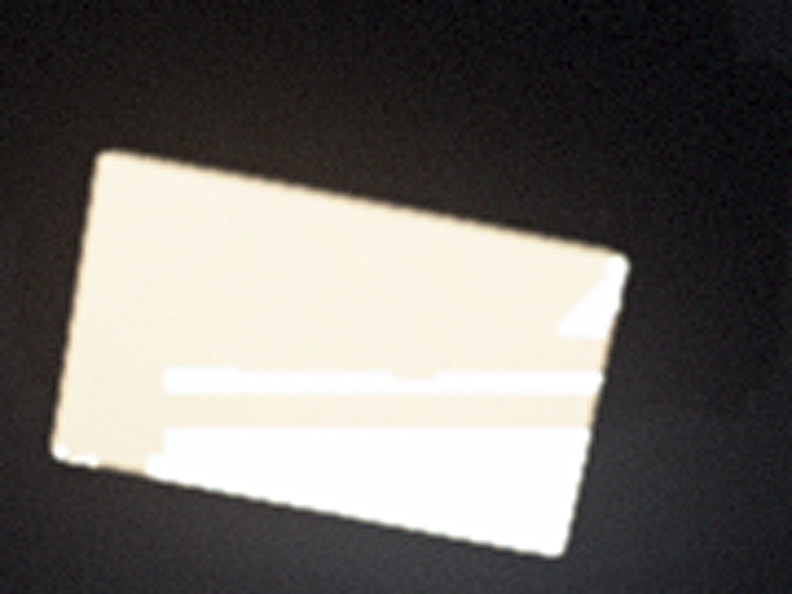

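The dish is at (569.7, 28.5) with yaw −10.8°, size 65×112. The board is at (403.5, 333) with yaw −4.5°.

Run:
```python
from h import *
for b in (0,180):
    for xy,z,a in (((.5697,.0285),.023,79.2),((.5697,.0285),.12,79.2),((.4035,.333),.10,85.5),((.4035,.333),.035,85.5)):
        q=ctrl.solve_ik([*xy,z],down(np.radians(a-b))[0]); print(b,None if q is None else q.round(2))
```

```text
0 [ 0.45  0.64 -0.8   1.95  0.62  0.82  0.69]
0 [ 0.53  0.51 -0.89  1.89  0.48  0.97  0.8 ]
0 [ 0.01  0.52 -1.03  2.    0.56  0.93  0.18]
0 [-0.11  0.58 -0.88  2.05  0.63  0.8   0.12]
180 [ 0.04  0.51 -0.26  1.97  0.2   0.68 -2.1 ]
180 [ 0.1   0.38 -0.32  1.92  0.15  0.87 -2.06]
180 [-0.38  0.37 -0.51  2.02  0.25  0.81 -2.69]
180 [-0.49  0.45 -0.4   2.07  0.28  0.67 -2.71]
```

Run:
```python
from h import *
pick((.5697,.0285),.023,np.radians(79.2),45,.12,.10)
f,T=snap("scene","c4")
xy=(.4035,.333)
carry(xy,.09,np.radians(85.5))
setdown(xy,.035)
fingers.open_gripper(); S("open")
ctrl.move_l([*xy,.16],feed=.2); S("up")
f,T=look((.45,.28),.27,0.0,"w7"); np.savez("w7.npz",T=T,im=f["frame"])
```

```text
at t 34.02 tcp [0.5702 0.0287 0.0236] open 0.0938 F [ 0.24 -0.04  0.47]
grab t 34.6 tcp [0.5698 0.0283 0.0232] open 0.0636 F [-0.43 -1.27  5.49]
lift20 t 35.08 tcp [0.5698 0.0284 0.0433] open 0.0638 F [ 0.92 -0.97 -3.86]
carried t 37.45 tcp [0.404  0.3322 0.0899] open 0.0638 F [-0.38 -0.3  -5.19]
down dF 9.70 z-zt -0.0001 t 39.09 tcp [0.4036 0.3331 0.0352] open 0.0636 F [-0.99 -2.31  6.3 ]
open t 39.75 tcp [0.4035 0.333  0.0349] open 0.0943 F [ 0.19  0.15 -0.47]
up t 40.52 tcp [0.4034 0.3324 0.1591] open 0.0938 F [ 0.25  0.39 -0.39]
```

View pics/w7.png

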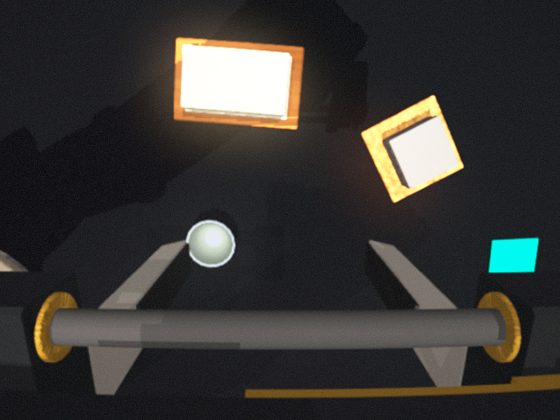

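The dish at (236,81) lies along the board, whose centre is (238,83). Final numeric check, plus a scene view.

Run:
```python
from h import *
z=np.load("w7.npz"); T=z["T"]; f,Ts=snap("scene","fin"); w=eyes.grab_frame("wrist")
d=cast(w,T,[(182,44),(292,53),(289,118),(181,108)],.046)[:,:2]*1000
b=cast(w,T,[(177,38),(304,46),(296,129),(174,119)],.012)[:,:2]*1000
for n,t in(("dish",d),("board",b)): print(n,t.mean(0).round(1),[np.degrees(np.arctan2(*(q-p)[::-1])).round(1) for p,q in ((t[0],t[1]),(t[3],t[2]))],[np.linalg.norm(t[i]-t[i-1]).round(1) for i in range(4)])
S("")
```

```text
dish [405.6 332.8] [np.float64(-4.7), np.float64(-5.2)] [np.float64(64.9), np.float64(114.6), np.float64(66.0), np.float64(116.1)]
board [403.6 334.7] [np.float64(-3.6), np.float64(-4.6)] [np.float64(89.7), np.float64(143.3), np.float64(92.2), np.float64(143.3)]
 t 41.64 tcp [0.4495 0.2145 0.2691] open 0.094 F [-0.23  0.16 -0.02]
```

View pics/fin.png

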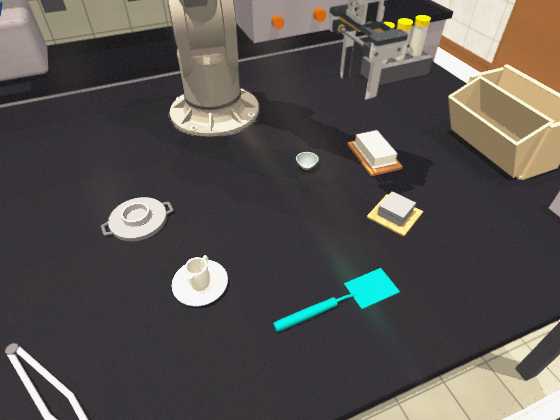

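All four pieces are upright on their places, the bowl (307,161) and turner (340,300) haven't moved, and the robot is clear. I'm handing the job in.

```bash
python3 -c "
from h import *
print(job.close_job())"
```

```text
the job is handed in; nothing more can be done
None
```

The stack is apart and the job is handed in. I moved the creamer, egg ring, tin and butter dish in that order. Each was lowered until the wrist force showed contact, then released. The last check was at about 42 s of the 118 s allowed.

| Piece | Place | Offset from centre in the last check |
|---|---|---|
| Creamer | Saucer | about 1.5 mm |
| Egg ring | Griddle plate | about 3 mm, by pixel centres |
| Tin | Cork trivet | none seen; judged by eye only |
| Butter dish | Board | about 3 mm, and within 1° of the board's long axis |

In the final scene picture all four pieces stand upright, the pinch bowl and turner lie where they started, and the open gripper touches nothing.

- **Saucer fit:** an automatic ellipse fit put the saucer's centre about 7 mm off because of glare. I threw it out and used the hand-read edges, which agreed with the other two cameras.
- **Board centre:** readings from different views differed by up to about 3 mm, well inside the 15 mm tolerance.

No other check failed or disagreed. The job hand-in itself gives no verdict.

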